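Set a slab roller to 6 mm by feel and counted turns

TASK

Set the slab roller for a 6 mm slab: wind the crank on top clockwise (seen from above) until you feel the roller just come to bear on the bed, without forcing it, then back the crank off exactly three full turns. Then swing the black clamp lever on the head beam clockwise until it stops, so the setting stays, and leave the pots, tools and jar around the machine where they are.

Things in the scene. Friction and masses are not known exactly. Their poses are not given: they have to be found in the camera images.
- slab_roller: Grey table-top slab roller fixed to the bench, at a pose that varies. Origin: centre of its underside, z up, x along the bed (away from the robot at yaw 0), y to its left. Plywood bed 440 (x) x 362 (y) mm, top at z = 65 mm; side cheeks at y = +-206 mm; head beam 70 (x) x 430 (y) mm across them, top at z = 229 mm. An upright driving wheel, 256 mm across, stands at y = -250 mm: not needed here.
- crank_axis (a point): Point on the crank's vertical axis: x = 0, y = 0, z = 249 mm of the slab roller, in the middle of the head beam. A flat steel arm, 18 mm wide, top at z = 252 mm, reaches out 60 mm from there to the upright grip. It starts 0.5 to 1.1 turns above the touch.
- crank: The crank arm with its grip (origin on its axis at z = 236 mm, x along the arm to the grip). Clockwise from above lowers the roller, 2 mm a turn; nothing counts the turns. Turning free takes about 1.2 N at the grip; once the roller bears on the bed the resistance rises about 2.2 N per mm of grip travel. 4 to 12 N is a good touch, over 25 N is forcing it. Stays where it is left.
- screw: Round steel head of the lifting screw, 34 mm across with a nut on top up to z = 264 mm, in which the crank sits (origin and axes as the crank's while the hand is off). The joint gives a little under load: the crank stands 0.0075 rad ahead of the screw for each N at the grip. When the roller bears on the bed the screw stops.
- grip_mid (a point): Middle of the crank's upright black grip, on the grip's own axis, 60 mm from the crank axis, at z = 281 mm of the slab roller. The grip is round, 25 mm across in the middle (24 mm near the ends), 52 mm tall (z = 255 to 307 mm), and revolves freely on its pin, so the hand that holds it need not turn with the crank.
- roller_low (a point): Lowest point, at mid-length, of the upper steel roller (70 mm across, 360 mm long, below the head beam). Its height in the slab roller's frame less 65 mm is the gap to the bed. A whole turn changes it by only 2 mm, so its measured position is too coarse to find the touch or to set the turns.
- lock_pivot (a point): Point on the vertical axis of the black clamp lever, on the head beam: x = 0, y = 150 mm, z = 259 mm of the slab roller (axes as the slab roller's).
- lock_tip (a point): Round upright end of the clamp lever (18 mm across, z = 252 to 274 mm), 78 mm from the pivot; the arm is 13 x 13 mm (z = 255 to 268 mm). Loose it points to the machine's -x side (up to 0.25 rad on from there); it swings clockwise from above to a firm stop 1.45 rad from -x, pointing nearly to +y. It takes 2 to 3 N at its end and stays where it is left.
- bisque_cup: Open fired-clay cup, 76 mm across, 85 mm tall, standing on the bed beyond the roller. Origin: centre of its underside. Leave alone.
- wood_rib: Flat wooden rib 55 x 100 x 8 mm lying on the bed on the robot's side. Origin: centre of its underside. Leave alone.
- slip_jar: Lidded jar 84 mm across, 115 mm tall, on the bench left of the machine. Origin: centre of its underside. Leave alone.
- slip_brush: Wooden-handled brush, 200 mm long, lying on the bench right of the machine. Leave alone.

How it is judged (in metres and radians):
On the way, in this order (a step that is already met when the one before it is completed fails the run):
1. the roller has been wound down to bear on the bed, with a light but distinct resistance (2.5 N or more at the grip) (z of roller_low in the frame of slab_roller below 0.06502 m and angle between the x axis of crank and the x axis of screw, either way round above 0.019 rad), for 0.1 s.
2. the crank has been backed off three full turns, to within a tenth of a turn: gap 5.8 to 6.2 mm (z of roller_low in the frame of slab_roller between 0.0708 and 0.0712 m), for 0.3 s.
3. the clamp lever has been swung over to its stop (its end more than 70 mm to the machine's +y side of its pivot and less than 25 mm to its -x side) (y of lock_tip in the frame of lock_pivot above 0.07 m and x of lock_tip in the frame of lock_pivot above -0.025 m), for 0.2 s.
At the end, for the whole second after the job is handed in: The roller stands three turns above its touch on the bed, to within a tenth of a turn (gap 5.8 to 6.2 mm), the clamp lever is within about 0.2 rad (10 degrees) of its stop, and both stay so after the robot has let go (all of step 2 and all of step 3).
It fails at once if the crank was forced (more than 25 N at the grip) (angle between the x axis of crank and the x axis of screw, either way round above 0.1875 rad).
It fails at once if the cup was moved by more than 20 mm (distance of bisque_cup from where it was at the start of the episode above 0.02 m).
It fails at once if the wooden rib was moved by more than 20 mm (distance of wood_rib from where it was at the start of the episode above 0.02 m).
It fails at once if the jar was moved by more than 20 mm (distance of slip_jar from where it was at the start of the episode above 0.02 m).
It fails at once if the brush was moved by more than 20 mm (distance of slip_brush from where it was at the start of the episode above 0.02 m).
It also fails if it takes over 72 s, if anything falls off the work surface, if the arm or the gripper's body presses on something with over 40 N, if the wrist force passes 120 N, or if a joint passes its speed limit or range.

ROBOT

A 6-joint arm with a two-finger parallel gripper is mounted at the origin on the work surface. World frame = base frame: x ahead of the robot, y to its left, z up, the work surface at z = 0. Lengths are in mm, angles in rad, forces in N, time in s.
With the tool pointing down it reaches from about 275 to 750 mm from the base axis. Payload 10.2 kg.
Tool frame: the origin (TCP) lies midway between the tips of the shut fingers; the grasp point (between the pads) lies 19 mm behind it (ctrl.pinch_z is the distance from the TCP to the grasp point, in mm); x points along the fingers, z is the direction in which the jaws open and shut, and the axes are right-handed (so a half turn about x gives the same grasp; the last joint's range is limited). The gripper opens to 85 mm and grips with 20 to 120 N. Pads are 22 mm wide; open, the fingers measure 114 mm over their backs; the gripper's body (76 mm by 85 mm) begins 54 mm behind the grasp point. The pads swing forward as they close: fully open they stand 13 mm farther back than shut.
Start: joints at [-1.378, 0.313, 1.498, -0, 1.331, -0.223], TCP at [212.047, -480.278, 231.294] pointing down, gripper open.
Joint ranges: [-2.94, 2.94], [-0.97, 2.17], [0.19, 2.56], [-1.23, 4.37], [0.02, 3.11], [-2.88, 2.88]. Speed limits (rad/s): [2.39, 2.39, 3.01, 3.14, 3.14, 3.14].

INTERFACE

Orientations are given as a unit quaternion [w, x, y, z].
In Python, from rig import ctrl, capture, workorder, nets gives the robot as it stands. The module is installed in compiled form; this text tells all that it offers.
- The arm moves only by the tool send_rows, never from a script. Its argument "rows" is text: rows parted by semicolons, each of 5 numbers parted by spaces: the opening, from 0 (shut) to 1 (fully open), then the shift along the tool's x, y, z in cm, then the turn about the tool's x in units of 5 degrees (1.0 is 5 degrees). In form: grip x y z yaw; .... A call has 1 to 12 rows; each row is the pose to reach, as a shift and turn from the pose commanded when the call began, along the tool's axes at that moment; what a row does not reach only later rows make up. A row lasts 1/10 s, in which the tool goes at most 50 mm and 8.59 degrees, less where a joint would pass 70% of its speed; a pose out of reach is approached as far as the arm can. A call with a gripper value outside its range is refused whole. The fingers move at their own pace and stop on an object; "grip_force" is the grip in N (left out, the last holds). Time passes only in rows, so rows that repeat a pose let the fingers close. It gives the time, the measured TCP pose, the force and the opening at its end, in the units of the state.
- ctrl.sense(): the state, without advancing time (a new reading comes with each control period).
- capture(name): name is "side" or "top"; returns a dict with "pixels" (420x560x3 uint8, red, green, blue), "intrinsics" (3x3 intrinsics, pixels), "dist" ([k1, k2, p1, p2, k3] as OpenCV has them; the pictures are not rectified), "view" (4x4, takes a point from world to camera coordinates). Camera axes: x right, y down, z forward; pixel columns grow to the right and rows downward; lengths in mm; the calibration is good to about 2 mm. A picture is of the moment at which its call begins. There is no depth.
- workorder.finish_job(): hands the job in, once; it reports no verdict.
Trained networks look in a picture, given as the dict that the camera call returned (one of the last four; its "shot" number tells which), for a name from the list of things; names that differ only in an ending like _2 or _b are one class to them, and where a whole thing is asked for, a point or a joint stands for the part that bears it (a point fixed in the world has none). Each returns a list of dicts, best first, with "confidence" (0 to 1); they miss things now and then, are a little off and sometimes report something else, mostly with a low value. They report only what shows in the picture. A call takes as long as a camera call.
- nets.boxes_of(picture, target): "location" ([x, y, z] in mm, in world coordinates, good to about 4 mm: the middle of the surface that is visible of it).
- nets.spot_point(picture, target): "location" ([x, y, z] in mm, in world coordinates, good to about 4 mm: a listed point, or the origin of a listed thing).
The state is a dict: "time_s": time; "joints": joint angles; "dq": joint speeds; "tau": joint torques, N m; "eef_pos": TCP position; "ee_rot": TCP orientation; "force": force on the tool from outside, world axes, zero at the start; "wrist_torque": the same for the moment, N m; "grip_width": opening from 0.0 (shut) to 1.0 (fully open).
Only numpy, scipy, OpenCV 4.12 (cv2) and the standard library are available. Lean on these libraries where they do the work, as an engineer would, in place of code of your own. Each camera call takes 0.05 s, during which the arm holds its last target.

## Working session

There is one attempt and no reset: what is moved stays moved. The work goes in short steps, Python scripts to look and compute and a tool call to move; the robot and the scene stay as the last step left them, time stands still between calls to the robot, and variables do not carry over. Pictures are saved under pics/ and viewed, and the job is handed in when it is done.

Besides the shell and the picture viewer there is one more tool, called after "Call:" by a JSON object that holds its "name" and its "arguments". send_rows: Moves the arm, as the interface text tells. Its arguments: {"type":"object","properties":{"rows":{"type":"string"},"grip_force":{"type":"number"}},"required":["rows"]}

```bash
mkdir -p pics; ls; python3 - <<'E'
from rig import ctrl,capture,nets
import cv2,numpy as np
s=ctrl.sense();print({k:np.round(v,3).tolist() for k,v in s.items()})
print(ctrl.pinch_z)
for n in ["side","top"]:
    p=capture(n);cv2.imwrite(f"pics/{n}0.png",p["pixels"][:,:,::-1])
    print(n,np.round(np.linalg.inv(p["view"])[:3],2).tolist())
    for t in ["slab_roller","crank_axis","grip_mid","lock_pivot","lock_tip","bisque_cup","slip_jar","wood_rib","slip_brush","crank"]:
        r=nets.spot_point(p,t)
        print(t,[(np.round(x["location"],1).tolist(),round(x["confidence"],2)) for x in r[:2]])
print(ctrl.sense()["time_s"])
E
```

```text
pics
{'time_s': 0.0, 'joints': [-1.378, 0.313, 1.498, 0.0, 1.331, -0.223], 'dq': [-0.0, 0.001, -0.001, -0.0, -0.001, -0.0], 'tau': [-0.001, -41.226, -25.974, -0.0, 0.004, 0.0], 'eef_pos': [211.992, -480.03, 230.745], 'ee_rot': [0.592, 0.386, 0.593, -0.386], 'force': [-0.046, -0.591, 0.199], 'wrist_torque': [-0.017, -0.041, 0.0], 'grip_width': 0.998}
18.700000000000003
side [[-0.74, -0.47, 0.48, -110.44], [-0.67, 0.53, -0.51, 753.34], [-0.01, -0.71, -0.71, 1193.24]]
slab_roller []
crank_axis [([591.6, 8.9, 248.7], 0.74)]
grip_mid [([556.5, -36.6, 277.1], 0.68), ([598.1, 7.1, 234.9], 0.17)]
lock_pivot [([579.9, 159.7, 255.3], 0.86)]
lock_tip [([500.7, 167.1, 266.7], 0.44)]
bisque_cup [([738.8, 107.5, 68.5], 0.82)]
slip_jar [([595.1, 469.6, -4.3], 0.85)]
wood_rib [([450.8, -87.1, 66.1], 0.59)]
slip_brush [([567.1, -501.4, 4.4], 0.43)]
crank [([597.0, 7.7, 234.4], 0.73)]
top [[0.01, -0.99, 0.15, 335.87], [-1.0, -0.01, 0.0, 28.54], [-0.0, -0.15, -0.99, 1951.37]]
slab_roller [([596.9, 10.6, 0.3], 0.77)]
crank_axis [([592.0, 15.9, 251.8], 0.95), ([593.2, 8.1, 236.0], 0.18)]
grip_mid [([555.2, -39.6, 281.4], 0.58)]
lock_pivot [([578.1, 160.1, 259.1], 0.58), ([497.8, 169.4, 261.0], 0.28)]
lock_tip [([499.8, 169.5, 263.8], 0.63)]
bisque_cup [([741.3, 110.0, 63.5], 0.6)]
slip_jar [([600.0, 471.4, -0.5], 0.87)]
wood_rib [([447.4, -88.7, 66.3], 0.79)]
slip_brush [([566.3, -498.9, -1.9], 0.78)]
crank [([595.1, 11.7, 234.8], 0.4)]
1.1
```

View pics/side0.png

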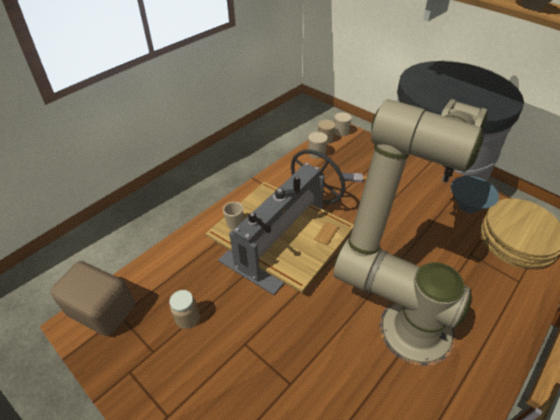

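View pics/top0.png

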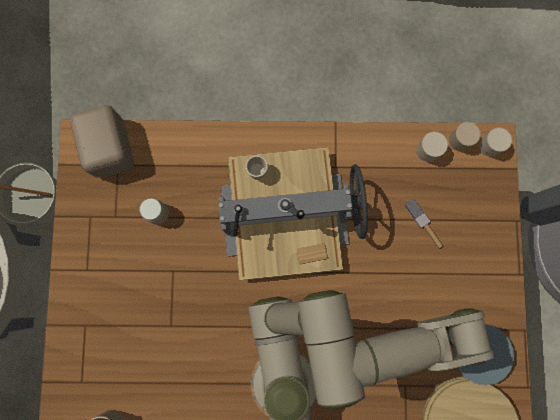

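The side view shows the crank nut near (280,193), the grip near (297,184) and the lever near (252,215). The top view shows the nut at (285,205), the grip at (300,214), the lever pivot at (238,210) and the tip at (236,232). I'll project my pose estimate back into both pictures as a check.

```bash
cat > h.py <<'E'
import numpy as np,cv2
from rig import ctrl,capture,nets
from scipy.spatial.transform import Rotation as Ro
def R():
    q=ctrl.sense()["ee_rot"];return Ro.from_quat([q[1],q[2],q[3],q[0]]).as_matrix()
def proj(p,X):
    v=np.array(p["view"],float);o,_=cv2.projectPoints(np.array(X,float).reshape(-1,1,3),cv2.Rodrigues(v[:3,:3])[0],v[:3,3],np.array(p["intrinsics"],float),np.array(p["dist"],float));return o[:,0]
def m2w(P,o=(593.5,10.8),yaw=0.09):
    P=np.array(P,float);c,s=np.cos(yaw),np.sin(yaw)
    return np.c_[o[0]+c*P[:,0]-s*P[:,1],o[1]+s*P[:,0]+c*P[:,1],P[:,2]]
E
python3 - <<'E'
from h import *
print(np.round(R(),3))
B=[[-35,-215,229],[35,-215,229],[35,215,229],[-35,215,229]]
for n,(u,v) in {"side":(210,140),"top":(200,160)}.items():
    p=capture(n);im=p["pixels"][:,:,::-1].copy()
    w,h=160,120;k=5
    c=cv2.resize(im[v:v+h,u:u+w],None,fx=k,fy=k,interpolation=cv2.INTER_CUBIC)
    f=lambda X:((proj(p,X)-[u,v]+.5)*k).astype(int)
    cv2.polylines(c,[f(m2w(B))],True,(0,0,255),1)
    for x in f(np.r_[m2w([[0,0,264],[0,150,259]]),[[556,-38,307],[500,168.5,274]]]): cv2.circle(c,tuple(map(int,x)),4,(0,255,0),1)
    cv2.imwrite(f"pics/{n}1.png",c)
E
```

```text
[[ 0.     0.915  0.404]
 [ 0.     0.404 -0.915]
 [-1.     0.    -0.   ]]
```

View pics/side1.png

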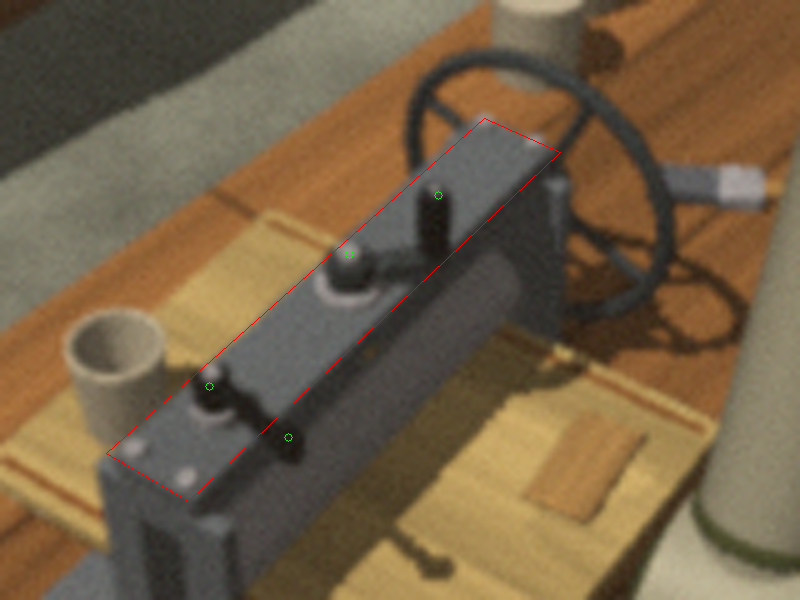

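View pics/top1.png

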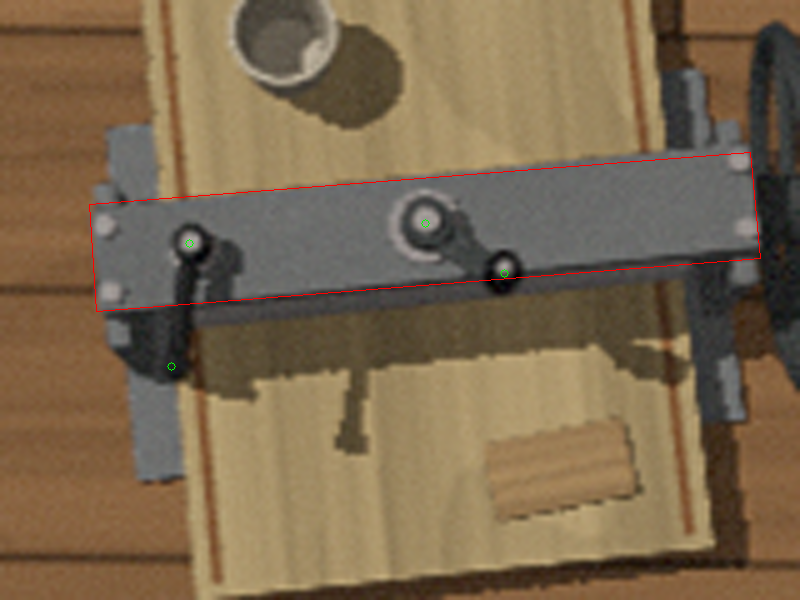

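My pose estimate fits both pictures: the beam outline, nut, grip and lever all line up to about 2 mm. Next I'll rise, move over and square the tool to the world axes.

Call:
{"name": "send_rows", "arguments": {"rows": "0.6 -8 0 0 0;0.6 -17 0 0 0;0.6 -17 49.3 -26.5 4.8;0.6 -17 49.3 -26.5 4.8;0.6 -17 49.3 -26.5 4.8;0.6 -17 49.3 -26.5 4.8;0.6 -17 49.3 -26.5 4.8;0.6 -17 49.3 -26.5 4.8;0.6 -17 49.3 -26.5 4.8;0.6 -17 49.3 -26.5 4.8;0.6 -17 49.3 -26.5 4.8;0.6 -17 49.3 -26.5 4.8", "grip_force": 30}}

```text
time_s: 2.4
eef_pos: [514.2, -91.7, 393.0]
ee_rot: [0.499, 0.501, 0.499, -0.501]
force: [0.9, -1.2, 0.3]
grip_width: 0.603
```

Call:
{"name": "send_rows", "arguments": {"rows": "0.6 0 0 0 0;0.6 0 0 0 0"}}

```text
time_s: 2.6
eef_pos: [513.5, -93.1, 392.3]
ee_rot: [-0.5, -0.5, -0.5, 0.5]
force: [-0.2, 0.2, 0.1]
grip_width: 0.597
```

```bash
python3 - <<'E'
from h import *
print(np.round(R(),3),ctrl.sense()["eef_pos"],ctrl.sense()["joints"])
E
```

```text
[[-0.001  1.    -0.001]
 [-0.    -0.001 -1.   ]
 [-1.    -0.001  0.   ]] [513.49088064 -93.09358968 392.29413505] [-4.03949150e-01  2.53430114e-01  1.16592755e+00 -2.85548164e-04
  1.72272103e+00  1.16798260e+00]
```

Call:
{"name": "send_rows", "arguments": {"rows": "0.6 0 4.25 -5.5 0;0.6 0 4.25 -5.5 0;0.6 4 4.25 -5.5 0;0.6 8 4.25 -5.5 0;0.6 8 4.25 -5.5 0"}}

```text
time_s: 3.1
eef_pos: [553.8, -39.6, 307.8]
ee_rot: [-0.496, -0.499, -0.502, 0.503]
force: [-0.5, -0.5, 0.3]
grip_width: 0.601
```

```bash
python3 - <<'E'
from h import *
print(ctrl.sense()["eef_pos"])
for n,(u,v) in {"side":(210,140),"top":(200,160)}.items():
    p=capture(n);im=p["pixels"][:,:,::-1].copy()
    w,h=160,120;k=4
    c=cv2.resize(im[v:v+h,u:u+w],None,fx=k,fy=k,interpolation=cv2.INTER_CUBIC)
    cv2.imwrite(f"pics/{n}2.png",c)
E
```

```text
[553.7668735  -39.63591625 307.78374804]
```

View pics/side2.png

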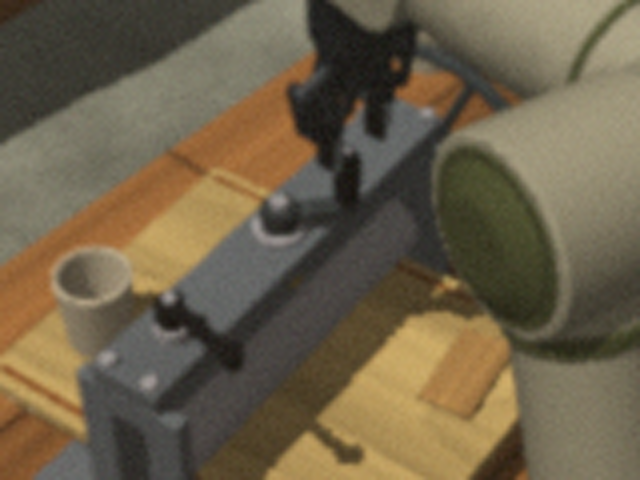

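The fingers straddle the grip (crop pixel about (345,170)), so I'll descend and close.

Call:
{"name": "send_rows", "arguments": {"rows": "0.6 2.2 0.1 0 0;0.6 4.4 0.1 0 0;0.6 4.4 0.1 0 0;0.2 4.4 0.1 0 0;0.2 4.4 0.1 0 0;0.2 4.4 0.1 0 0;0.2 4.4 0.1 0 0;0.2 4.4 0.1 0 0", "grip_force": 30}}

```text
time_s: 4.0
eef_pos: [557.6, -39.1, 271.0]
ee_rot: [0.501, 0.501, 0.498, -0.5]
force: [-0.6, -0.5, 8.5]
grip_width: 0.272
```

```bash
python3 - <<'E'
from h import *
p=capture("side");p=capture("side")
s=ctrl.sense();print(s["eef_pos"],s["force"],s["grip_width"],s["time_s"])
im=p["pixels"][:,:,::-1]
cv2.imwrite("pics/side3.png",cv2.resize(im[140:240,240:360],None,fx=5,fy=5,interpolation=cv2.INTER_CUBIC))
E
```

```text
[557.63873326 -39.06305589 270.96812183] [-0.40221806 -0.69786585  6.94746073] 0.2721937973708961 4.1
```

View pics/side3.png

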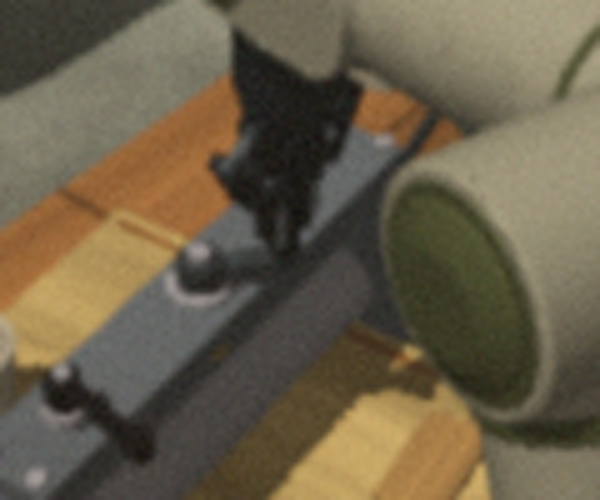

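Call:
{"name": "send_rows", "arguments": {"rows": "0.2 -0.5 0 0 0;0.2 -0.5 0 0 0"}}

```text
time_s: 4.3
eef_pos: [556.6, -38.0, 271.9]
ee_rot: [-0.498, -0.5, -0.501, 0.501]
force: [3.0, 3.9, -13.4]
grip_width: 0.269
```

```bash
cat >> h.py <<'E'
def arc(t0,t1,n,r=60):
    a=np.radians(np.linspace(t0,t1,n+1));o=r*np.array([np.cos(a[0]),np.sin(a[0])])
    return [(round((r*np.cos(x)-o[0])/10,2),round(-(r*np.sin(x)-o[1])/10,2)) for x in a[1:]]
E
python3 -c "
from h import *
print(arc(-126,-186,6))"
```

```text
[(np.float64(-0.79), np.float64(-0.69)), (np.float64(-1.45), np.float64(-1.5)), (np.float64(-1.95), np.float64(-2.41)), (np.float64(-2.3), np.float64(-3.4)), (np.float64(-2.46), np.float64(-4.44)), (np.float64(-2.44), np.float64(-5.48))]
```

Call:
{"name": "send_rows", "arguments": {"rows": "0.2 0.3 -0.79 -0.69 0;0.2 0.3 -1.45 -1.5 0;0.2 0.3 -1.95 -2.41 0;0.2 0.3 -2.3 -3.4 0;0.2 0.3 -2.46 -4.44 0;0.2 0.3 -2.44 -5.48 0;0.2 0.3 -2.44 -5.48 0;0.2 0.3 -2.44 -5.48 0"}}

```text
time_s: 5.1
eef_pos: [533.6, 16.5, 271.3]
ee_rot: [0.5, 0.501, 0.498, -0.5]
force: [8.2, 0.6, -3.7]
grip_width: 0.267
```

```bash
python3 -c "
from h import *
print([(float(a)+.15,float(b)) for a,b in arc(-187,-287,10)])"
```

```text
[(0.37, -1.02), (0.76, -1.99), (1.3099999999999998, -2.88), (2.0100000000000002, -3.66), (2.84, -4.3), (3.76, -4.79), (4.760000000000001, -5.12), (5.79, -5.26), (6.840000000000001, -5.22), (7.86, -5.01)]
```

Call:
{"name": "send_rows", "arguments": {"rows": "0.2 0 0.37 -1.02 0;0.2 0 0.76 -1.99 0;0.2 0 1.31 -2.88 0;0.2 0 2.01 -3.66 0;0.2 0 2.84 -4.3 0;0.2 0 3.76 -4.79 0;0.2 0 4.76 -5.12 0;0.2 0 5.79 -5.26 0;0.2 0 6.84 -5.22 0;0.2 0 7.86 -5.01 0;0.2 0 7.86 -5.01 0;0.2 0 7.86 -5.01 0"}}

```text
time_s: 6.3
eef_pos: [612.8, 66.2, 271.1]
ee_rot: [0.5, 0.501, 0.498, -0.5]
force: [2.1, 0.4, 5.7]
grip_width: 0.267
```

```bash
python3 -c "
from h import *
t=-287
while t>-530:
    d=arc(t,t-8,1)[0]; a=np.radians(t-8); print(t-8,float(d[0]),float(d[1]),'| tang cw',np.round([np.sin(a),-np.cos(a)],2),'pos',np.round([593.2+60*np.cos(a),9.3+60*np.sin(a)],1)); t-=8
"
```

```text
-295 0.78 0.3 | tang cw [ 0.91 -0.42] pos [618.6  63.7]
-303 0.73 0.41 | tang cw [ 0.84 -0.54] pos [625.9  59.6]
-311 0.67 0.5 | tang cw [ 0.75 -0.66] pos [632.6  54.6]
-319 0.59 0.59 | tang cw [ 0.66 -0.75] pos [638.5  48.7]
-327 0.5 0.67 | tang cw [ 0.54 -0.84] pos [643.5  42. ]
-335 0.41 0.73 | tang cw [ 0.42 -0.91] pos [647.6  34.7]
-343 0.3 0.78 | tang cw [ 0.29 -0.96] pos [650.6  26.8]
-351 0.19 0.82 | tang cw [ 0.16 -0.99] pos [652.5  18.7]
-359 0.07 0.83 | tang cw [ 0.02 -1.  ] pos [653.2  10.3]
-367 -0.04 0.84 | tang cw [-0.12 -0.99] pos [652.8   2. ]
-375 -0.16 0.82 | tang cw [-0.26 -0.97] pos [651.2  -6.2]
-383 -0.27 0.79 | tang cw [-0.39 -0.92] pos [648.4 -14.1]
-391 -0.38 0.75 | tang cw [-0.52 -0.86] pos [644.6 -21.6]
-399 -0.48 0.69 | tang cw [-0.63 -0.78] pos [639.8 -28.5]
-407 -0.57 0.61 | tang cw [-0.73 -0.68] pos [634.1 -34.6]
-415 -0.65 0.53 | tang cw [-0.82 -0.57] pos [627.6 -39.8]
-423 -0.72 0.43 | tang cw [-0.89 -0.45] pos [620.4 -44.2]
-431 -0.77 0.33 | tang cw [-0.95 -0.33] pos [612.7 -47.4]
-439 -0.81 0.22 | tang cw [-0.98 -0.19] pos [604.6 -49.6]
-447 -0.83 0.1 | tang cw [-1.   -0.05] pos [596.3 -50.6]
-455 -0.84 -0.01 | tang cw [-1.    0.09] pos [588.  -50.5]
-463 -0.83 -0.13 | tang cw [-0.97  0.22] pos [579.7 -49.2]
-471 -0.8 -0.24 | tang cw [-0.93  0.36] pos [571.7 -46.7]
-479 -0.76 -0.35 | tang cw [-0.87  0.48] pos [564.1 -43.2]
-487 -0.7 -0.46 | tang cw [-0.8  0.6] pos [557.1 -38.6]
-495 -0.63 -0.55 | tang cw [-0.71  0.71] pos [550.8 -33.1]
-503 -0.55 -0.63 | tang cw [-0.6  0.8] pos [545.3 -26.8]
-511 -0.46 -0.7 | tang cw [-0.48  0.87] pos [540.7 -19.8]
-519 -0.35 -0.76 | tang cw [-0.36  0.93] pos [537.2 -12.2]
-527 -0.24 -0.8 | tang cw [-0.22  0.97] pos [534.7  -4.2]
-535 -0.13 -0.83 | tang cw [-0.09  1.  ] pos [533.4   4.1]
```

Call:
{"name": "send_rows", "arguments": {"rows": "0.2 0 0.78 0.3 0;0.2 0 0.78 0.3 0;0.2 0 0.78 0.3 0"}}

```text
time_s: 6.6
eef_pos: [620.6, 63.0, 271.1]
ee_rot: [0.5, 0.501, 0.499, -0.5]
force: [1.6, -0.2, 6.3]
grip_width: 0.273
```

Call:
{"name": "send_rows", "arguments": {"rows": "0.2 0 0.73 0.41 0;0.2 0 0.73 0.41 0;0.2 0 0.73 0.41 0"}}

```text
time_s: 6.9
eef_pos: [628.0, 58.5, 271.1]
ee_rot: [0.5, 0.501, 0.499, -0.5]
force: [1.3, -0.2, 6.9]
grip_width: 0.272
```

Call:
{"name": "send_rows", "arguments": {"rows": "0.2 0 0.67 0.5 0;0.2 0 0.67 0.5 0;0.2 0 0.67 0.5 0"}}

```text
time_s: 7.2
eef_pos: [634.6, 53.2, 271.1]
ee_rot: [0.5, 0.501, 0.498, -0.5]
force: [0.4, 0.1, 6.0]
grip_width: 0.27
```

Call:
{"name": "send_rows", "arguments": {"rows": "0.2 0 0.59 0.59 0;0.2 0 0.59 0.59 0;0.2 0 0.59 0.59 0"}}

```text
time_s: 7.5
eef_pos: [640.3, 47.1, 271.0]
ee_rot: [0.5, 0.501, 0.498, -0.501]
force: [-0.3, -1.1, 6.5]
grip_width: 0.269
```

Call:
{"name": "send_rows", "arguments": {"rows": "0.2 0 0.5 0.67 0;0.2 0 0.5 0.67 0;0.2 0 0.5 0.67 0"}}

```text
time_s: 7.8
eef_pos: [645.2, 40.3, 271.0]
ee_rot: [0.5, 0.501, 0.499, -0.501]
force: [-1.4, -1.3, 7.1]
grip_width: 0.269
```

Call:
{"name": "send_rows", "arguments": {"rows": "0.2 0 0.4 0.73 0;0.2 0 0.4 0.73 0;0.2 0 0.4 0.73 0"}}

```text
time_s: 8.1
eef_pos: [649.0, 32.9, 271.0]
ee_rot: [-0.499, -0.501, -0.499, 0.501]
force: [-2.5, -1.8, 5.5]
grip_width: 0.269
```

Call:
{"name": "send_rows", "arguments": {"rows": "0.2 0 0.28 0.78 0;0.2 0 0.28 0.78 0;0.2 0 0.28 0.78 0"}}

```text
time_s: 8.4
eef_pos: [651.7, 25.1, 271.0]
ee_rot: [-0.499, -0.501, -0.499, 0.501]
force: [-3.2, -1.4, 6.6]
grip_width: 0.27
```

Call:
{"name": "send_rows", "arguments": {"rows": "0.2 0 0.16 0.82 0;0.2 0 0.16 0.82 0;0.2 0 0.16 0.82 0"}}

```text
time_s: 8.7
eef_pos: [653.3, 17.0, 271.0]
ee_rot: [0.499, 0.501, 0.499, -0.501]
force: [-2.1, -0.6, 7.9]
grip_width: 0.267
```

Call:
{"name": "send_rows", "arguments": {"rows": "0.2 0 0.05 0.83 0;0.2 0 0.05 0.83 0;0.2 0 0.05 0.83 0"}}

```text
time_s: 9.0
eef_pos: [653.8, 8.8, 271.0]
ee_rot: [0.499, 0.501, 0.499, -0.501]
force: [-1.9, -0.4, 6.3]
grip_width: 0.266
```

Call:
{"name": "send_rows", "arguments": {"rows": "0.2 0 -0.06 0.84 0;0.2 0 -0.06 0.84 0;0.2 0 -0.06 0.84 0"}}

```text
time_s: 9.3
eef_pos: [653.1, 0.5, 271.0]
ee_rot: [0.499, 0.501, 0.499, -0.501]
force: [-1.6, -1.2, 7.4]
grip_width: 0.269
```

Call:
{"name": "send_rows", "arguments": {"rows": "0.2 0 -0.17 0.82 0;0.2 0 -0.17 0.82 0;0.2 0 -0.17 0.82 0"}}

```text
time_s: 9.6
eef_pos: [651.3, -7.7, 271.0]
ee_rot: [0.499, 0.501, 0.499, -0.501]
force: [-2.2, -0.6, 7.4]
grip_width: 0.27
```

Call:
{"name": "send_rows", "arguments": {"rows": "0.2 0 -0.28 0.79 0;0.2 0 -0.28 0.79 0;0.2 0 -0.28 0.79 0"}}

```text
time_s: 9.9
eef_pos: [648.5, -15.5, 271.0]
ee_rot: [0.499, 0.501, 0.499, -0.501]
force: [-1.7, 0.8, 7.5]
grip_width: 0.271
```

Call:
{"name": "send_rows", "arguments": {"rows": "0.2 0 -0.39 0.75 0;0.2 0 -0.39 0.75 0;0.2 0 -0.39 0.75 0"}}

```text
time_s: 10.2
eef_pos: [644.5, -22.9, 271.0]
ee_rot: [0.499, 0.501, 0.499, -0.501]
force: [-2.5, 0.9, 6.9]
grip_width: 0.269
```

Call:
{"name": "send_rows", "arguments": {"rows": "0.2 0 -0.49 0.69 0;0.2 0 -0.49 0.69 0;0.2 0 -0.49 0.69 0"}}

```text
time_s: 10.5
eef_pos: [639.5, -29.6, 271.0]
ee_rot: [0.499, 0.501, 0.499, -0.501]
force: [-2.3, 1.5, 7.3]
grip_width: 0.272
```

Call:
{"name": "send_rows", "arguments": {"rows": "0.2 0 -0.58 0.61 0;0.2 0 -0.58 0.61 0;0.2 0 -0.58 0.61 0"}}

```text
time_s: 10.8
eef_pos: [633.7, -35.6, 271.0]
ee_rot: [0.499, 0.501, 0.499, -0.501]
force: [-2.6, 1.1, 8.1]
grip_width: 0.267
```

Call:
{"name": "send_rows", "arguments": {"rows": "0.2 0 -0.66 0.53 0;0.2 0 -0.66 0.53 0;0.2 0 -0.66 0.53 0"}}

```text
time_s: 11.1
eef_pos: [627.1, -40.8, 271.0]
ee_rot: [0.499, 0.501, 0.499, -0.5]
force: [-3.1, 2.7, 8.2]
grip_width: 0.273
```

Call:
{"name": "send_rows", "arguments": {"rows": "0.2 0 -0.72 0.42 0;0.2 0 -0.72 0.42 0;0.2 0 -0.72 0.42 0"}}

```text
time_s: 11.4
eef_pos: [620.0, -44.8, 271.0]
ee_rot: [0.499, 0.501, 0.499, -0.5]
force: [-1.5, 2.3, 7.3]
grip_width: 0.273
```

Call:
{"name": "send_rows", "arguments": {"rows": "0.2 0 -0.77 0.31 0;0.2 0 -0.77 0.31 0;0.2 0 -0.77 0.31 0"}}

```text
time_s: 11.7
eef_pos: [612.3, -47.9, 271.0]
ee_rot: [0.499, 0.501, 0.499, -0.5]
force: [-1.2, 2.9, 7.0]
grip_width: 0.267
```

Call:
{"name": "send_rows", "arguments": {"rows": "0.2 0 -0.81 0.2 0;0.2 0 -0.81 0.2 0;0.2 0 -0.81 0.2 0"}}

```text
time_s: 12.0
eef_pos: [604.3, -50.0, 271.0]
ee_rot: [0.499, 0.501, 0.499, -0.5]
force: [-0.9, 1.5, 7.8]
grip_width: 0.267
```

Call:
{"name": "send_rows", "arguments": {"rows": "0.2 0 -0.83 0.09 0;0.2 0 -0.83 0.09 0;0.2 0 -0.83 0.09 0"}}

```text
time_s: 12.3
eef_pos: [596.1, -50.8, 271.0]
ee_rot: [0.499, 0.501, 0.499, -0.5]
force: [-0.5, 1.8, 7.3]
grip_width: 0.271
```

Call:
{"name": "send_rows", "arguments": {"rows": "0.2 0 -0.84 -0.02 0;0.2 0 -0.84 -0.02 0;0.2 0 -0.84 -0.02 0"}}

```text
time_s: 12.6
eef_pos: [587.7, -50.6, 271.1]
ee_rot: [0.499, 0.501, 0.499, -0.5]
force: [-0.9, 2.2, 7.1]
grip_width: 0.266
```

Call:
{"name": "send_rows", "arguments": {"rows": "0.2 0 -0.83 -0.13 0;0.2 0 -0.83 -0.13 0;0.2 0 -0.83 -0.13 0"}}

```text
time_s: 12.9
eef_pos: [579.5, -49.3, 271.1]
ee_rot: [0.499, 0.501, 0.499, -0.5]
force: [-0.4, 2.4, 7.1]
grip_width: 0.267
```

Call:
{"name": "send_rows", "arguments": {"rows": "0.2 0 -0.8 -0.24 0;0.2 0 -0.8 -0.24 0;0.2 0 -0.8 -0.24 0"}}

```text
time_s: 13.2
eef_pos: [571.6, -46.8, 271.1]
ee_rot: [0.5, 0.501, 0.499, -0.5]
force: [0.9, 2.4, 6.6]
grip_width: 0.269
```

Call:
{"name": "send_rows", "arguments": {"rows": "0.2 0 -0.76 -0.35 0;0.2 0 -0.76 -0.35 0;0.2 0 -0.76 -0.35 0"}}

```text
time_s: 13.5
eef_pos: [565.3, -44.0, 271.2]
ee_rot: [0.501, 0.502, 0.497, -0.5]
force: [8.6, -1.1, 3.7]
grip_width: 0.27
```

Call:
{"name": "send_rows", "arguments": {"rows": "0.2 0 0 0 0;0.2 0 0 0 0"}}

```text
time_s: 13.7
eef_pos: [565.4, -44.0, 271.1]
ee_rot: [0.501, 0.502, 0.498, -0.5]
force: [8.5, -0.4, 4.6]
grip_width: 0.267
```

```bash
python3 -c "
from h import *
for t in (-119,1,121): print(';'.join('0.2 0 %g %g 0'%x for x in arc(t,t+120,12)))"
```

```text
0.2 0 0.96 0.43 0;0.2 0 1.97 0.68 0;0.2 0 3.01 0.75 0;0.2 0 4.05 0.64 0;0.2 0 5.06 0.35 0;0.2 0 6 -0.1 0;0.2 0 6.85 -0.72 0;0.2 0 7.57 -1.47 0;0.2 0 8.16 -2.34 0;0.2 0 8.58 -3.29 0;0.2 0 8.83 -4.31 0;0.2 0 8.91 -5.35 0
0.2 0 -0.11 -1.04 0;0.2 0 -0.4 -2.05 0;0.2 0 -0.86 -2.99 0;0.2 0 -1.47 -3.83 0;0.2 0 -2.22 -4.56 0;0.2 0 -3.09 -5.14 0;0.2 0 -4.05 -5.57 0;0.2 0 -5.06 -5.82 0;0.2 0 -6.1 -5.89 0;0.2 0 -7.14 -5.79 0;0.2 0 -8.15 -5.5 0;0.2 0 -9.09 -5.04 0
0.2 0 -0.85 0.61 0;0.2 0 -1.57 1.37 0;0.2 0 -2.16 2.23 0;0.2 0 -2.58 3.19 0;0.2 0 -2.84 4.2 0;0.2 0 -2.91 5.25 0;0.2 0 -2.8 6.29 0;0.2 0 -2.51 7.29 0;0.2 0 -2.05 8.23 0;0.2 0 -1.44 9.08 0;0.2 0 -0.69 9.81 0;0.2 0 0.18 10.39 0
```

Call:
{"name": "send_rows", "arguments": {"rows": "0.2 0 0.96 0.43 0;0.2 0 1.97 0.68 0;0.2 0 3.01 0.75 0;0.2 0 4.05 0.64 0;0.2 0 5.06 0.35 0;0.2 0 6 -0.1 0;0.2 0 6.85 -0.72 0;0.2 0 7.57 -1.47 0;0.2 0 8.16 -2.34 0;0.2 0 8.58 -3.29 0;0.2 0 8.83 -4.31 0;0.2 0 8.91 -5.35 0"}}

```text
time_s: 14.9
eef_pos: [653.7, 9.5, 271.1]
ee_rot: [0.5, 0.501, 0.498, -0.5]
force: [0.9, -0.8, 6.4]
grip_width: 0.268
```

Turn 1, one third done.

Call:
{"name": "send_rows", "arguments": {"rows": "0.2 0 -0.11 -1.04 0;0.2 0 -0.4 -2.05 0;0.2 0 -0.86 -2.99 0;0.2 0 -1.47 -3.83 0;0.2 0 -2.22 -4.56 0;0.2 0 -3.09 -5.14 0;0.2 0 -4.05 -5.57 0;0.2 0 -5.06 -5.82 0;0.2 0 -6.1 -5.89 0;0.2 0 -7.14 -5.79 0;0.2 0 -8.15 -5.5 0;0.2 0 -9.09 -5.04 0"}}

```text
time_s: 16.1
eef_pos: [562.3, 60.7, 271.1]
ee_rot: [0.5, 0.501, 0.499, -0.5]
force: [2.0, 0.1, 5.4]
grip_width: 0.269
```

Call:
{"name": "send_rows", "arguments": {"rows": "0.2 0 -0.85 0.61 0;0.2 0 -1.57 1.37 0;0.2 0 -2.16 2.23 0;0.2 0 -2.58 3.19 0;0.2 0 -2.84 4.2 0;0.2 0 -2.91 5.25 0;0.2 0 -2.8 6.29 0;0.2 0 -2.51 7.29 0;0.2 0 -2.05 8.23 0;0.2 0 -1.44 9.08 0;0.2 0 -0.69 9.81 0;0.2 0 0.18 10.39 0"}}

```text
time_s: 17.3
eef_pos: [564.3, -43.5, 271.0]
ee_rot: [0.499, 0.502, 0.499, -0.5]
force: [2.1, 4.8, 5.7]
grip_width: 0.264
```

One turn done: the grip is back at (564,-43.5). Starting turn 2.

Call:
{"name": "send_rows", "arguments": {"rows": "0.2 0 0.96 0.43 0;0.2 0 1.97 0.68 0;0.2 0 3.01 0.75 0;0.2 0 4.05 0.64 0;0.2 0 5.06 0.35 0;0.2 0 6 -0.1 0;0.2 0 6.85 -0.72 0;0.2 0 7.57 -1.47 0;0.2 0 8.16 -2.34 0;0.2 0 8.58 -3.29 0;0.2 0 8.83 -4.31 0;0.2 0 8.91 -5.35 0"}}

```text
time_s: 18.5
eef_pos: [653.6, 9.4, 271.1]
ee_rot: [0.5, 0.501, 0.498, -0.5]
force: [0.8, -2.4, 5.9]
grip_width: 0.267
```

Call:
{"name": "send_rows", "arguments": {"rows": "0.2 0 -0.11 -1.04 0;0.2 0 -0.4 -2.05 0;0.2 0 -0.86 -2.99 0;0.2 0 -1.47 -3.83 0;0.2 0 -2.22 -4.56 0;0.2 0 -3.09 -5.14 0;0.2 0 -4.05 -5.57 0;0.2 0 -5.06 -5.82 0;0.2 0 -6.1 -5.89 0;0.2 0 -7.14 -5.79 0;0.2 0 -8.15 -5.5 0;0.2 0 -9.09 -5.04 0"}}

```text
time_s: 19.7
eef_pos: [562.2, 60.7, 271.1]
ee_rot: [0.5, 0.501, 0.499, -0.5]
force: [1.9, -0.9, 5.5]
grip_width: 0.274
```

Call:
{"name": "send_rows", "arguments": {"rows": "0.2 0 -0.85 0.61 0;0.2 0 -1.57 1.37 0;0.2 0 -2.16 2.23 0;0.2 0 -2.58 3.19 0;0.2 0 -2.84 4.2 0;0.2 0 -2.91 5.25 0;0.2 0 -2.8 6.29 0;0.2 0 -2.51 7.29 0;0.2 0 -2.05 8.23 0;0.2 0 -1.44 9.08 0;0.2 0 -0.69 9.81 0;0.2 0 0.18 10.39 0"}}

```text
time_s: 20.9
eef_pos: [564.3, -43.5, 271.0]
ee_rot: [0.499, 0.502, 0.499, -0.5]
force: [2.1, 5.4, 6.3]
grip_width: 0.268
```

Two turns done, starting turn 3.

Call:
{"name": "send_rows", "arguments": {"rows": "0.2 0 0.96 0.43 0;0.2 0 1.97 0.68 0;0.2 0 3.01 0.75 0;0.2 0 4.05 0.64 0;0.2 0 5.06 0.35 0;0.2 0 6 -0.1 0;0.2 0 6.85 -0.72 0;0.2 0 7.57 -1.47 0;0.2 0 8.16 -2.34 0;0.2 0 8.58 -3.29 0;0.2 0 8.83 -4.31 0;0.2 0 8.91 -5.35 0"}}

```text
time_s: 22.1
eef_pos: [653.6, 9.3, 271.1]
ee_rot: [0.5, 0.501, 0.498, -0.5]
force: [1.5, -1.6, 6.8]
grip_width: 0.264
```

Call:
{"name": "send_rows", "arguments": {"rows": "0.2 0 -0.11 -1.04 0;0.2 0 -0.4 -2.05 0;0.2 0 -0.86 -2.99 0;0.2 0 -1.47 -3.83 0;0.2 0 -2.22 -4.56 0;0.2 0 -3.09 -5.14 0;0.2 0 -4.05 -5.57 0;0.2 0 -5.06 -5.82 0;0.2 0 -6.1 -5.89 0;0.2 0 -7.14 -5.79 0;0.2 0 -8.15 -5.5 0;0.2 0 -9.09 -5.04 0"}}

```text
time_s: 23.3
eef_pos: [562.2, 60.7, 271.1]
ee_rot: [0.5, 0.501, 0.499, -0.5]
force: [1.6, -0.0, 6.1]
grip_width: 0.266
```

Call:
{"name": "send_rows", "arguments": {"rows": "0.2 0 -0.85 0.61 0;0.2 0 -1.57 1.37 0;0.2 0 -2.16 2.23 0;0.2 0 -2.58 3.19 0;0.2 0 -2.84 4.2 0;0.2 0 -2.91 5.25 0;0.2 0 -2.8 6.29 0;0.2 0 -2.51 7.29 0;0.2 0 -2.05 8.23 0;0.2 0 -1.44 9.08 0;0.2 0 -0.69 9.81 0;0.2 0 0.18 10.39 0"}}

```text
time_s: 24.5
eef_pos: [564.2, -43.5, 271.0]
ee_rot: [0.499, 0.502, 0.499, -0.5]
force: [1.5, 5.0, 5.3]
grip_width: 0.267
```

Call:
{"name": "send_rows", "arguments": {"rows": "0.2 0 0.5 0.17 0;0.2 0 0.5 0.17 0;0.2 0 0.5 0.17 0;0.2 0 0.5 0.17 0"}}

```text
time_s: 24.9
eef_pos: [569.1, -45.7, 271.1]
ee_rot: [0.5, 0.501, 0.499, -0.5]
force: [0.5, 0.1, 6.9]
grip_width: 0.271
```

The crank is at −114.1°, and three turns back from the touch is −114.3°. Now releasing and lifting off.

Call:
{"name": "send_rows", "arguments": {"rows": "0.45 0 0 0 0;0.45 0 0 0 0;0.45 0 0 0 0;0.45 -4 0 0 0;0.45 -9 0 0 0;0.45 -10 0 0 0"}}

```text
time_s: 25.5
eef_pos: [568.6, -45.2, 375.9]
ee_rot: [0.502, 0.502, 0.497, -0.499]
force: [0.6, 0.8, 0.3]
grip_width: 0.45
```

```bash
python3 - <<'E'
from h import *
for n in ["side","top"]:
    p=capture(n)
    for t in ["lock_tip","lock_pivot","grip_mid"]:
        r=nets.spot_point(p,t)
        print(n,t,[(np.round(x["location"],1).tolist(),round(x["confidence"],2)) for x in r[:2]])
    u,v=(240,140) if n=="side" else (200,160)
    cv2.imwrite(f"pics/{n}4.png",cv2.resize(p["pixels"][v:v+110,u:u+150,::-1],None,fx=4,fy=4,interpolation=cv2.INTER_CUBIC))
print(ctrl.sense()["eef_pos"],ctrl.sense()["time_s"])
E
```

```text
side lock_tip [([502.2, 166.8, 271.2], 0.66), ([738.5, 107.5, 66.8], 0.55)]
side lock_pivot [([579.8, 158.6, 256.7], 0.95)]
side grip_mid []
top lock_tip [([501.2, 169.2, 264.2], 0.68)]
top lock_pivot [([578.3, 160.2, 254.5], 0.69)]
top grip_mid []
[567.65761667 -44.9798708  369.32027129] 25.9
```

View pics/side4.png

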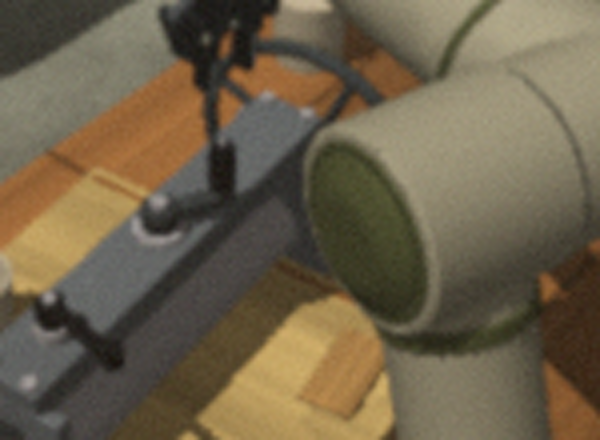

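The grip (crop about (222,165)) stayed where I left it, and the lever (crop (50,310) to (115,350)) is still loose. I'll stage beside the lever with the fingers shut and turned 90°.

Call:
{"name": "send_rows", "arguments": {"rows": "0 0 -6.7 -16.5 -18;0 0 -6.7 -16.5 -18;0 0 -6.7 -16.5 -18;0 0 -6.7 -16.5 -18;0 0 -6.7 -16.5 -18;0 0 -6.7 -16.5 -18;0 0 -6.7 -16.5 -18;0 0 -6.7 -16.5 -18;0 0 -6.7 -16.5 -18;0 0 -6.7 -16.5 -18;0 0 -6.7 -16.5 -18;0 0 -6.7 -16.5 -18"}}

```text
time_s: 27.1
eef_pos: [501.2, 120.2, 370.1]
ee_rot: [0.707, 0.001, 0.707, -0.001]
force: [0.4, -0.2, -0.5]
grip_width: -0.005
```

```bash
python3 - <<'E'
from h import *
print(np.round(R(),2),ctrl.sense()["eef_pos"],ctrl.sense()["joints"])
E
```

```text
[[-0.  0.  1.]
 [ 0.  1. -0.]
 [-1.  0. -0.]] [501.21759739 120.20731389 370.05031406] [7.76193587e-03 2.36854219e-01 1.24264189e+00 5.23694153e-05
 1.66307859e+00 1.03183809e-02]
```

Call:
{"name": "send_rows", "arguments": {"rows": "0 5 0 0 0;0 10 0 0 0;0 12.1 0 0 0;0 12.1 0 0 0;0 12.1 0 0 0"}}

```text
time_s: 27.6
eef_pos: [501.7, 120.2, 250.6]
ee_rot: [0.707, 0.002, 0.707, -0.002]
force: [0.5, -0.3, 0.0]
grip_width: -0.002
```

```bash
python3 - <<'E'
from h import *
p=capture("side")
print(ctrl.sense()["eef_pos"],ctrl.sense()["time_s"])
cv2.imwrite("pics/side5.png",cv2.resize(p["pixels"][150:260,200:350,::-1],None,fx=4,fy=4,interpolation=cv2.INTER_CUBIC))
# push arc: block centre trails the tip by 20 mm; angles of lever 173 -> 100 deg
c=np.array([579.5,159.3]);a0=173
def blk(a,off=20):
    a=np.radians(a); return c+78*np.array([np.cos(a),np.sin(a)])-off*np.array([np.sin(a),-np.cos(a)])
s=ctrl.sense()["eef_pos"][:2]
for a in range(173,98,-6):
    d=blk(a)-s; print(a,'y %.2f z %.2f yaw %.2f'%(d[1]/10,d[0]/10,(173-a)/5))
E
```

```text
[502.00389483 120.19249132 251.24168314] 27.65
173 y 2.88 z -0.24 yaw 0.00
167 y 3.72 z -0.30 yaw 1.20
161 y 4.56 z -0.28 yaw 2.40
155 y 5.39 z -0.16 yaw 3.60
149 y 6.21 z 0.03 yaw 4.80
143 y 7.01 z 0.32 yaw 6.00
137 y 7.77 z 0.68 yaw 7.20
131 y 8.49 z 1.12 yaw 8.40
125 y 9.15 z 1.64 yaw 9.60
119 y 9.76 z 2.22 yaw 10.80
113 y 10.31 z 2.86 yaw 12.00
107 y 10.79 z 3.56 yaw 13.20
101 y 11.19 z 4.30 yaw 14.40
```

View pics/side5.png

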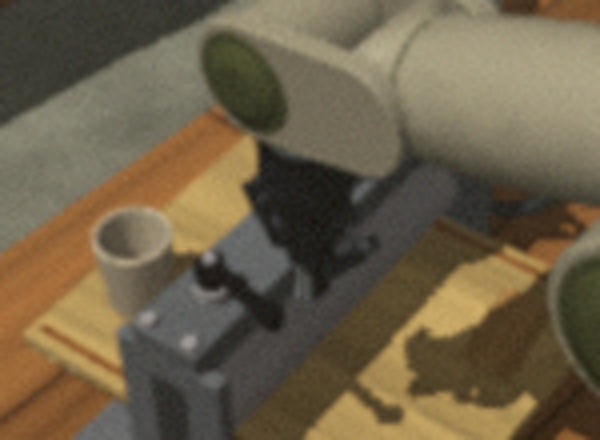

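The shut fingers (crop about (315,285)) stand clear to the right of the lever's end (crop (272,318)). Now swinging it.

Call:
{"name": "send_rows", "arguments": {"rows": "0 0 1.5 -0.2 0;0 0 2.9 -0.2 0;0 0 3.7 -0.3 1.2;0 0 4.6 -0.3 2.4;0 0 5.4 -0.2 3.6;0 0 6.2 0 4.8;0 0 7 0.3 6;0 0 7.8 0.7 7.2;0 0 8.5 1.1 8.4;0 0 8.5 1.1 8.4"}}

```text
time_s: 28.65
eef_pos: [512.7, 206.8, 250.0]
ee_rot: [0.66, 0.254, 0.66, -0.254]
force: [0.2, -0.2, 0.2]
grip_width: -0.002
```

```bash
python3 - <<'E'
from h import *
p=capture("side")
print(ctrl.sense()["eef_pos"],ctrl.sense()["force"],ctrl.sense()["time_s"])
r=R();print(np.round(r,3))
cv2.imwrite("pics/side6.png",cv2.resize(p["pixels"][150:260,200:350,::-1],None,fx=4,fy=4,interpolation=cv2.INTER_CUBIC))
c=np.array([579.5,159.3])
def blk(a,off=20):
    a=np.radians(a); return c+78*np.array([np.cos(a),np.sin(a)])-off*np.array([np.sin(a),-np.cos(a)])
s=blk(131);print(s)
for a in range(125,90,-6):
    d=r.T@np.r_[blk(a)-s,0]; print(a,'y %.2f z %.2f yaw %.2f'%(d[1]/10,d[2]/10,(131-a)/5))
E
```

```text
[512.44485897 206.33001094 249.88740015] [-0.07973026  0.67507683 -0.01953137] 28.7
[[ 0.     0.669  0.743]
 [ 0.     0.743 -0.669]
 [-1.     0.001  0.   ]]
[513.23320413 205.04616668]
125 y 0.84 z -0.06 yaw 1.20
119 y 1.68 z -0.04 yaw 2.40
113 y 2.52 z 0.07 yaw 3.60
107 y 3.34 z 0.27 yaw 4.80
101 y 4.13 z 0.55 yaw 6.00
95 y 4.89 z 0.92 yaw 7.20
```

View pics/side6.png

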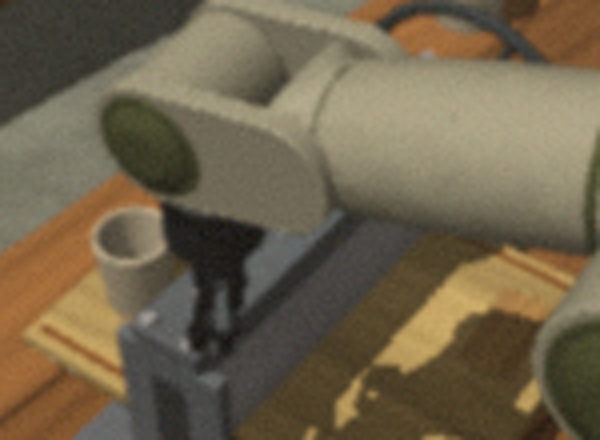

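Call:
{"name": "send_rows", "arguments": {"rows": "0 0 0.8 0 1.2;0 0 1.7 0 2.4;0 0 2.5 0.1 3.6;0 0 3.3 0.3 4.8;0 0 4.1 0.5 6;0 0 4.1 0.5 6;0 0 4.1 0.5 6"}}

```text
time_s: 29.4
eef_pos: [540.9, 231.1, 249.8]
ee_rot: [0.571, 0.413, 0.573, -0.419]
force: [-17.4, -10.0, 6.3]
grip_width: -0.003
```

```bash
python3 - <<'E'
from h import *
print(ctrl.sense()["force"]);print(np.round(R(),3))
for n in ["side","top"]:
    p=capture(n)
    for t in ["lock_tip","lock_pivot"]:
        r=nets.spot_point(p,t)
        print(n,t,[(np.round(x["location"],1).tolist(),round(x["confidence"],2)) for x in r[:2]])
    u,v=(200,150) if n=="side" else (200,160)
    cv2.imwrite(f"pics/{n}7.png",cv2.resize(p["pixels"][v:v+110,u:u+150,::-1],None,fx=4,fy=4,interpolation=cv2.INTER_CUBIC))
E
```

```text
[-17.44473285 -10.03390265   6.30352996]
[[-0.008  0.951  0.309]
 [-0.004  0.309 -0.951]
 [-1.    -0.009  0.001]]
side lock_tip [([565.0, 237.2, 267.1], 0.58)]
side lock_pivot [([582.0, 161.0, 257.9], 0.82)]
top lock_tip []
top lock_pivot [([577.1, 161.2, 256.8], 0.65)]
```

View pics/side7.png

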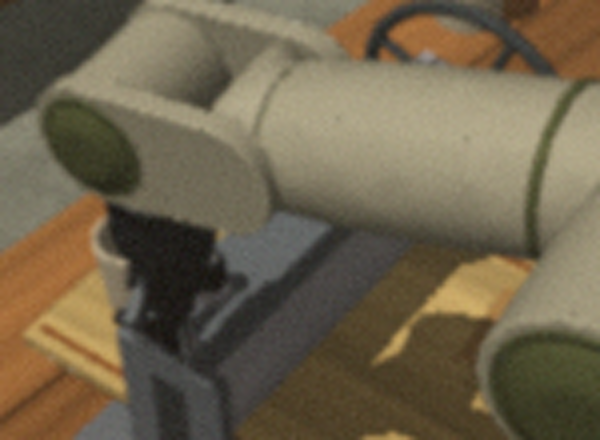

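The lever is at its stop: about 20 N of resistance, with its end at (565,237) where I predicted (564,235). Backing away and lifting to check.

Call:
{"name": "send_rows", "arguments": {"rows": "0 0 -1 0 0;0 0 -3 0 0;0 -5 -3 0 0;0 -10 -3 0 0;0 -15 -5 4 0;0 -15 -10 12 0;0 -15 -15 20 0;0 -15 -15 24 0;0 -15 -15 24 0;0 -15 -15 24 0;0 -15 -15 24 0"}}

```text
time_s: 30.8
eef_pos: [474.0, -45.3, 399.8]
ee_rot: [0.571, 0.417, 0.571, -0.417]
force: [-0.5, -0.3, 0.9]
grip_width: 0.002
```

```bash
python3 - <<'E'
from h import *
print(ctrl.sense()["eef_pos"],ctrl.sense()["force"])
for n in ["side","top"]:
    p=capture(n)
    for t in ["lock_tip","lock_pivot","grip_mid","bisque_cup","wood_rib","slip_jar","slip_brush","roller_low"]:
        r=nets.spot_point(p,t)
        print(n,t,[(np.round(x["location"],1).tolist(),round(x["confidence"],2)) for x in r[:2]])
    u,v=(200,150) if n=="side" else (200,160)
    cv2.imwrite(f"pics/{n}8.png",cv2.resize(p["pixels"][v:v+110,u:u+150,::-1],None,fx=4,fy=4,interpolation=cv2.INTER_CUBIC))
print(ctrl.sense()["time_s"])
E
```

```text
[474.01222872 -45.33691022 399.76098438] [-0.49459425 -0.3332521   0.92077605]
side lock_tip [([566.6, 234.0, 265.8], 0.66)]
side lock_pivot [([576.0, 158.9, 257.2], 0.92)]
side grip_mid [([567.2, -44.6, 279.2], 0.49)]
side bisque_cup [([741.2, 106.1, 66.7], 0.81)]
side wood_rib [([448.2, -85.8, 68.5], 0.56)]
side slip_jar [([595.1, 473.4, -0.9], 0.79)]
side slip_brush [([595.1, 10.4, -1.1], 0.75), ([565.9, -498.4, 1.9], 0.63)]
side roller_low [([596.0, 11.5, 66.7], 0.73)]
top lock_tip [([558.4, 233.8, 264.6], 0.66)]
top lock_pivot [([577.7, 159.9, 255.9], 0.68)]
top grip_mid [([580.4, 159.7, 256.2], 0.21)]
top bisque_cup [([740.1, 107.9, 67.0], 0.93), ([593.9, 13.2, 251.5], 0.33)]
top wood_rib [([446.7, -87.8, 66.5], 0.69), ([579.5, 156.2, 256.9], 0.27)]
top slip_jar [([598.7, 474.0, -1.9], 0.75), ([594.1, 13.4, 250.3], 0.75)]
top slip_brush [([564.9, -497.4, -1.0], 0.97)]
top roller_low []
31.7
```

View pics/side8.png

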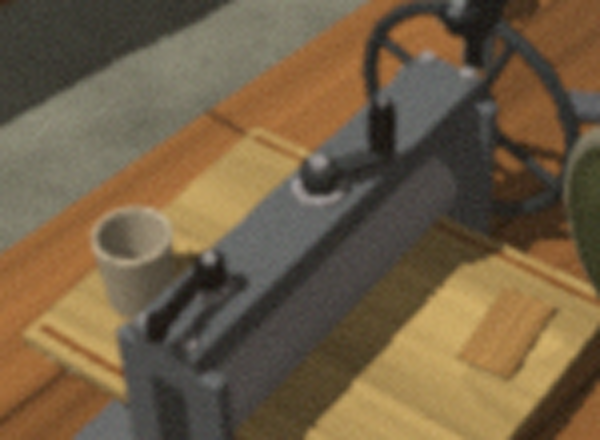

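View pics/top8.png

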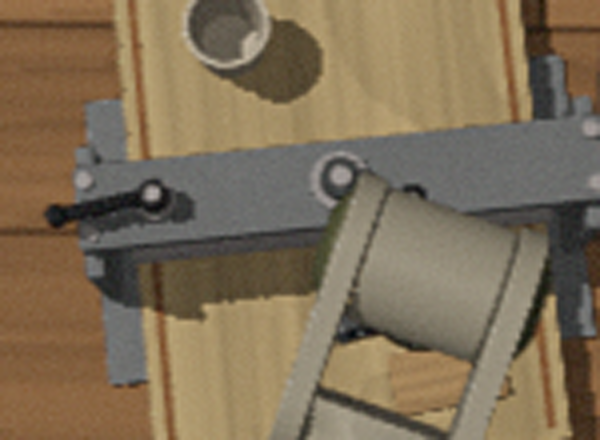

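The lever now points along the beam to +y (top crop (153,195) to (57,213)). The crank grip is at (567,-45), where I left it, and the cup, rib, jar and brush read where they did at the start. Handing in.

```bash
python3 -c "
from rig import workorder;print(workorder.finish_job())"
```

```text
the job is handed in; nothing more can be done
None
```

I handed the job in at about 32 s of the 72 s allowed. The system reports no verdict, so what follows rests on my own checks.

- **Touch:** I wound the crank clockwise about 0.97 turn. The resistance at the grip then rose to about 8 N and stayed there while I held, inside the 4–12 N range for a good touch.
- **Back-off:** I wound back three full turns, counting from where the screw stood at the touch. The final crank angle was −114.1° against a target of −114.3°, which is far inside the tenth of a turn (36°) allowed. After release the grip stayed there, at about (567, −45) mm.
- **Clamp lever:** I pushed it clockwise to a firm stop at about 20 N. Afterwards its end read (558–567, 234) mm, with the pivot near (577, 159) mm. In the machine's frame that is about 75 mm to +y and 4–13 mm to −x, within the limits of 70 mm and 25 mm.
- **Surroundings:** the cup, rib, jar and brush all read within about 5 mm of where they started, which is about the networks' error.

**Checks that disagreed or failed:**
- The network put the roller's lowest point at 66.7 mm, where a 6 mm gap would be 71 mm. The 4.3 mm difference is about the size of its error, and the task says this reading is too coarse to use, so I relied on the turn count.
- After the swing, the top view gave no sound grip reading because the arm hid the crank. A few other network hits were clearly false, such as a brush and a jar at the machine's centre, and I ignored them.

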